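# Open the push-to-open cupboard door that is not blocked

### The arm

A 6-joint arm with a two-finger parallel gripper is mounted at the origin on a cart in front of the work surface, level with it; the furniture and walls round the work are solid. World frame = base frame: x ahead of the robot, y to its left, z up, the work surface at z = 0. Lengths are in mm, angles in degrees, forces in N, time in s.
With the tool pointing down it reaches from about 375 to 925 mm from the base axis. Payload 5.7 kg.
Tool frame: the origin (TCP) lies between the finger pads; the fingertips stand tip_extent ahead of it and the grasp point (between the pads) lies 5 mm behind it (tip_extent is the distance from the TCP to the fingertips, in mm); y points along the fingers, z is the direction in which the jaws open and shut, and the axes are right-handed (so a half turn about y gives the same grasp; the last joint's range is limited). The gripper opens to 88 mm and grips with 3 to 60 N. Pads are 20 mm wide; open, the fingers measure 115 mm over their backs; the gripper's body (75 mm by 178 mm) begins 61 mm behind the grasp point.
Start: joints at [56.431, 20.558, 86.54, -0, 72.909, -6.595], TCP at [272.148, 534.696, 236.623] pointing down, gripper open.
Joint ranges: [-170.27, 170.27], [-57.76, 135], [12.27, 136.19], [-55.21, 235.2], [11.17, 155.16], [-170.74, 170.74]. Speed limits (degrees/s): [136.94, 136.94, 180, 180, 180, 180].

### API

Orientations are given as a 3x3 rotation matrix whose columns are the frame's x, y, z axes.
In Python, from station import * gives the robot as it stands.
- The arm moves only by the shell command python3 -m creep 'ROWS' [FORCE]. ROWS is JSON, a list of rows, each an object of numbers: "dx", "dy", "dz": the shift along the tool's x, y, z in mm; "spin": the turn about the tool's y in rad; "gripper": the opening, from 0 (shut) to 1 (fully open). A call has 1 to 20 rows; each row shifts and turns the commanded pose from where the row before left it, along the tool's axes as they then stand; what a row does not reach is not made up. A row lasts 1/10 s, in which the tool goes at most 50 mm and 8.59 degrees, less where a joint would pass 70% of its speed; a pose out of reach is approached as far as the arm can. A call is refused whole if a number of a shift passes 50 or a number of a turn 0.15, either way. A call with a gripper value outside its range is refused whole. The fingers move at their own pace and stop on an object; FORCE is the grip in N (left out, the last holds). Time passes only in rows, so rows that do not move let the fingers close. It gives the time, the measured TCP pose, the force and the opening at its end, in the units of the state.
- sense(): the state, without advancing time (a new reading comes with each control period).
- capture(name): name is "scene" or "top" or "wrist"; returns (picture, depth): 384x512x3 uint8, red, green, blue; 384x512 float32, mm along the optical axis (not along the pixel's ray), 0 where there is no reading.
- camera_params(name): a dict with "fx", "fy", "cx", "cy" (pixels), "extrinsics" (4x4, takes a point from camera to world coordinates). Camera axes: x right, y up, looking along -z (the intrinsics and any distortion apply to the point x, -y, -z); pixel columns grow to the right and rows downward; lengths in mm; the calibration is good to about 2 mm. A picture is of the moment at which its call begins: read the wrist's pose just before it. camera_params takes no time and is no camera call; for the wrist camera it gives the pose at the moment of the call.
- sign_off(): hands the job in, once; it reports no verdict.
Trained networks look in the newest picture that a camera, given by its name, has taken for a name from the list of things; names that differ only in an ending like _2 or _b are one class to them, and where a whole thing is asked for, a point or a joint stands for the part that bears it (a point fixed in the world has none). Each returns a list of dicts, best first, with "score" (0 to 1); they miss things now and then, are a little off and sometimes report something else, mostly with a low value. They report only what shows in the picture. A call takes as long as a camera call. They do not tell look-alikes from the thing itself.
- look_for(camera, label): "location" ([row, column] in pixels, amid what is visible of it).
- place_of(camera, label): "location" ([row, column] in pixels: a listed point, or the origin of a listed thing).
The state is a dict: "time": time; "joint_pos": joint angles; "joint_velocities": joint speeds; "tau": joint torques, N m; "ee_pos": TCP position; "ee_rot": TCP orientation; "force": force on the tool from outside, world axes, zero at the start; "wrist_torque": the same for the moment, N m; "width": finger opening in mm.
Only numpy, scipy, OpenCV 4.12 (cv2) and the standard library are available. Lean on these libraries where they do the work, as an engineer would, in place of code of your own. Each camera call takes 0.05 s, during which the arm holds its last target.

### The job

The little cupboard on the worktop has two doors with push-to-open catches and no handles, and the coffee jar stands in the way of one of them. Open the other door: press it in near its free edge with your fingertips, draw back so that its spring lets it come ajar by itself, then reach behind it with shut fingers and push it wide open, about square to the cupboard, and leave it so. Do not pinch the door, leave the door behind the coffee jar shut, and do not disturb the jar or anything else standing about.

Things in the scene. Friction and masses are not known exactly. Their poses are not given: they have to be found in the camera images.
- cupboard: small wooden countertop cupboard on four 40 mm feet, fixed to the worktop: 110 deep (x) x 300 wide (y) x 180 high, open in front behind two equal doors that have no handles. Origin: centre of its underside on the worktop; its z is up, its y runs along its width (left door at +y), its doors face its -x. Nothing stands on its top.
- jar_centre (a point): centre (half-way up) of the coffee jar: glass jar with a wooden lid, 66 across, 106 high, loose, standing in the way of one of the two doors (which one varies)
- left_door (a joint): angle in rad of the left door (on the cupboard's +y side): 0 shut and latched, negative pressed in (stop at about -0.045), positive open (stop at 1.65; 1.57 is square to the front). It has a push-to-open catch: pressed in to about -0.03 near its free edge (about 2 to 4 N) it lets go for good, and when the finger is drawn away a spring pushes the door ajar to about 0.5 rad in about a second. From there on it is free, with a little drag, and stays where it is left.
- left_press (a point): where to press the left door: on its front face, 32 mm from its free edge and 30 mm below its top edge; moves with the door
- left_hinge (a point): upright hinge axis of the left door, at its +y edge, in the plane of its inner face, at the height of its top edge (176 above the worktop; its lower edge is 40 above). The door reaches 147 mm from this axis to its free edge at the cupboard's middle and is 15 mm thick, on the outer side of this plane. Its inner face is plain in the upper 90 mm; a 25 mm catch pin sticks out of it lower down.
- left_front: front half of the left door's thickness (origin on the hinge axis at the door's lower edge; turns with the door)
- left_back: inner half of the left door's thickness (origin as the front half)
- right_door (a joint): angle in rad of the right door (on the cupboard's -y side): 0 shut and latched, negative pressed in (stop at about -0.045), positive open (stop at 1.65; 1.57 is square to the front). It has a push-to-open catch: pressed in to about -0.03 near its free edge (about 2 to 4 N) it lets go for good, and when the finger is drawn away a spring pushes the door ajar to about 0.5 rad in about a second. From there on it is free, with a little drag, and stays where it is left.
- right_press (a point): where to press the right door: on its front face, 32 mm from its free edge and 30 mm below its top edge; moves with the door
- right_hinge (a point): upright hinge axis of the right door, at its -y edge, in the plane of its inner face, at the height of its top edge (176 above the worktop; its lower edge is 40 above). The door reaches 147 mm from this axis to its free edge at the cupboard's middle and is 15 mm thick, on the outer side of this plane. Its inner face is plain in the upper 90 mm; a 25 mm catch pin sticks out of it lower down.
- right_front: front half of the right door's thickness (origin on the hinge axis at the door's lower edge; turns with the door)
- right_back: inner half of the right door's thickness (origin as the front half)
- tea_spoon: silver teaspoon, 130 x 26 x 11, lying flat; the cupboard doors pass above it, loose, in front of the other door than the coffee jar; origin at its underside; not to be disturbed
- mug: teal mug 73 high, loose, left of the cupboard; origin at its underside; not to be disturbed
- tea_glass_1: small amber glass 52 high, loose, left of the cupboard, towards the robot; origin at its underside; not to be disturbed
- tea_glass_2: small amber glass 52 high, loose, right of the cupboard, towards the robot; origin at its underside; not to be disturbed
- smoke_beaker: dark glass beaker 140 high, loose, left of the cupboard, beyond the mug; origin at its underside; not to be disturbed
- carafe: small glass carafe 138 high, loose, right of the cupboard; origin at its underside; not to be disturbed
- bottle: swing-top bottle 210 high, loose, right of the cupboard, beyond the carafe; origin at its underside; not to be disturbed
There are look-alikes about, which are no part of the job. Leave any pink or purple look-alike of the part that bears jar_centre alone.

How it is judged (in metres and radians):
On the way, in this order (a step that is already met when the one before it is completed fails the run):
1. the free door is pressed in by the fingers (((not (y of jar_centre in the frame of cupboard above 0 m) and (value of joint left_door below -0.015 rad and contact force between the fingers and left_front above 0.3 N)) or (y of jar_centre in the frame of cupboard above 0 m and (value of joint right_door below -0.015 rad and contact force between the fingers and right_front above 0.3 N)))), for 0.04 s.
2. the door has sprung ajar by itself, no finger on it (((not (y of jar_centre in the frame of cupboard above 0 m) and (value of joint left_door between 0.3 and 0.8 rad and contact force between each of the arm, the fingers and left_front below 0.05 N and contact force between each of the arm, the fingers and left_back below 0.05 N)) or (y of jar_centre in the frame of cupboard above 0 m and (value of joint right_door between 0.3 and 0.8 rad and contact force between each of the arm, the fingers and right_front below 0.05 N and contact force between each of the arm, the fingers and right_back below 0.05 N)))), for 0.1 s.
3. the door is pushed wide open from behind (((not (y of jar_centre in the frame of cupboard above 0 m) and (value of joint left_door above 1 rad and contact force between the fingers and left_back above 0.05 N)) or (y of jar_centre in the frame of cupboard above 0 m and (value of joint right_door above 1 rad and contact force between the fingers and right_back above 0.05 N)))), for 0.02 s.
At the end, for the whole second after the job is handed in: The door not blocked by the coffee jar stands open by more than 1.2 rad (69 degrees) and is at rest; the other door is shut (within 0.03 rad); the jar and all other loose things are within 15 mm of where they stood (((not (y of jar_centre in the frame of cupboard above 0 m) and (value of joint left_door above 1.2 rad and velocity of joint left_door below 0.05 rad/s and value of joint right_door below 0.03 rad and distance of each of tea_spoon, mug, tea_glass_1, tea_glass_2, smoke_beaker, carafe, bottle, jar_centre from where it was at the start of the episode below 0.015 m)) or (y of jar_centre in the frame of cupboard above 0 m and (value of joint right_door above 1.2 rad and velocity of joint right_door below 0.05 rad/s and value of joint left_door below 0.03 rad and distance of each of tea_spoon, mug, tea_glass_1, tea_glass_2, smoke_beaker, carafe, bottle, jar_centre from where it was at the start of the episode below 0.015 m)))); the robot touches nothing.
It fails at once if the door behind the coffee jar is let off its catch ((not (y of jar_centre in the frame of cupboard above 0 m) and value of joint right_door above 0.06 rad) or (y of jar_centre in the frame of cupboard above 0 m and value of joint left_door above 0.06 rad)).
It fails at once if a door is pinched between the fingers (pressed on its front and its back at once) ((contact force between the fingers and left_front above 1 N and contact force between the fingers and left_back above 1 N) or (contact force between the fingers and right_front above 1 N and contact force between the fingers and right_back above 1 N)).
It fails at once if the coffee jar is moved more than 15 mm (distance of jar_centre from where it was at the start of the episode above 0.015 m).
It fails at once if another thing standing round the cupboard is moved more than 15 mm (distance of any of tea_spoon, mug, tea_glass_1, tea_glass_2, smoke_beaker, carafe, bottle from where it was at the start of the episode above 0.015 m).
It also fails if it takes over 45 s, if anything falls off the work surface, if the arm or the gripper's body presses on something with over 40 N, if the wrist force passes 120 N, or if a joint passes its speed limit or range.

## Working session

There is one attempt and no reset: what is moved stays moved. The work goes in short steps, Python scripts to look and compute and a shell command to move; the robot and the scene stay as the last step left them, time stands still between calls to the robot, and variables do not carry over. Pictures are saved under pics/ and viewed, and the job is handed in when it is done.

```bash
mkdir -p pics; ls; python3 - <<'E'
from station import *
import cv2
s=sense();print({k:(v.tolist() if hasattr(v,'tolist') else v) for k,v in s.items()})
for c in ["scene","top","wrist"]:
    p,d=capture(c);cv2.imwrite(f"pics/{c}0.png",p[:,:,::-1])
    q=camera_params(c);print(c,q)
E
```

```text
pics
{'time': 0.0, 'joint_pos': [56.428945471364585, 20.59850677062372, 86.59662536353838, -0.001981521291378081, 72.90877208564824, -6.595127743677103], 'joint_velocities': [-0.0011401795955658148, 0.022842592903081188, 0.044716926358800306, -0.013806347364859833, -0.10840693480553205, -0.012128460136331898], 'tau': [-0.0011629839355009608, -51.538403034210205, -27.072431445121765, 0.06717165000736713, 0.03548084059730172, -0.0001660705493122805], 'ee_pos': [271.8300636355852, 534.1636754930033, 235.81932044608274], 'ee_rot': [[0.8912017313290472, -0.000975252604449672, 0.45360613196744387], [-0.4536071464264181, -0.001529263555791597, 0.8912004365258464], [-0.00017546222050710813, -0.9999983551163144, -0.0018052638795292577]], 'force': [-1.1352350833681721, -0.393049154049944, 0.03469172119133699], 'wrist_torque': [-0.013319289348762354, 0.001426183488831736, 0.027109223529052973], 'width': 87.65975586054552}
scene {'fx': 385.78801955701067, 'fy': 385.78801955701067, 'cx': 250.18910146868717, 'cy': 195.25599091705152, 'extrinsics': array([[ 8.96189558e-01,  3.10934649e-01, -3.16486
[... 516 characters left out ...]
e-01,  2.50746643e-02, -1.33209285e-02,
         2.14482245e+01],
       [-8.31351853e-03,  1.90124897e-01,  9.81724711e-01,
         1.45543697e+03],
       [ 0.00000000e+00,  0.00000000e+00,  0.00000000e+00,
         1.00000000e+00]])}
wrist {'fx': 282.2478478839385, 'fy': 282.2478478839385, 'cx': 257.4594814157292, 'cy': 194.3888919541491, 'extrinsics': array([[ 4.53949485e-01, -8.58210850e-01, -2.39591323e-01,
         2.05193029e+02],
       [ 8.91022027e-01,  4.36292207e-01,  1.25414742e-01,
         5.68446683e+02],
       [-3.10046581e-03, -2.70413104e-01,  9.62739394e-01,
         3.84074910e+02],
       [ 0.00000000e+00,  0.00000000e+00,  0.00000000e+00,
         1.00000000e+00]])}
```

View pics/scene0.png

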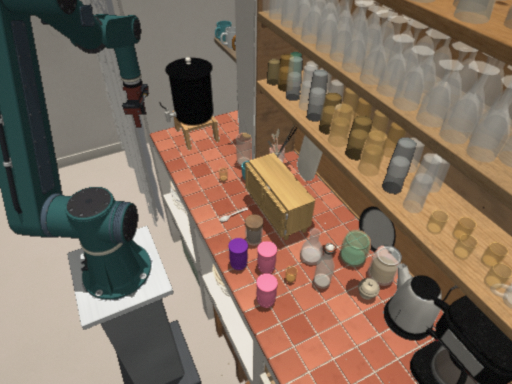

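View pics/top0.png

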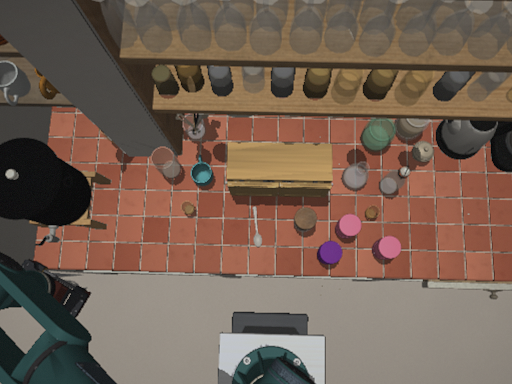

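```bash
cat > h.py <<'E'
from station import *
import numpy as np, cv2
def back(cam,rc,d):
    q=camera_params(cam);r,c=rc
    x=(c-q['cx'])/q['fx'];y=(r-q['cy'])/q['fy']
    P=np.array([x*d,-y*d,-d,1]);return (q['extrinsics']@P)[:3]
def cloud(cam,D):
    q=camera_params(cam);h,w=D.shape;C,R=np.meshgrid(np.arange(w),np.arange(h))
    P=np.stack([(C-q['cx'])/q['fx']*D,-(R-q['cy'])/q['fy']*D,-D],-1)
    return P@q['extrinsics'][:3,:3].T+q['extrinsics'][:3,3]
def onz(cam,rc,z):
    q=camera_params(cam);r,c=rc
    v=q['extrinsics'][:3,:3]@np.array([(c-q['cx'])/q['fx'],-(r-q['cy'])/q['fy'],-1]);o=q['extrinsics'][:3,3]
    return o+v*(z-o[2])/v[2]
E
python3 - <<'E'
from h import *
Z=dict(cupboard=0,jar_centre=53,left_press=146,right_press=146,left_hinge=176,right_hinge=176,tea_spoon=0,mug=0,tea_glass_1=0,smoke_beaker=0,carafe=0,bottle=0)
for c in ["top","scene"]:
    p,D=capture(c);np.save(c+"d.npy",D)
    for l,z in Z.items():
        for o in place_of(c,l)[:3]: print(c,l,round(o['score'],2),np.round(o['location']),np.round(onz(c,o['location'],z)[:2]))
E
```

```text
top cupboard 0.66 [178. 274.] [630.   4.]
top cupboard 0.35 [195. 230.] [572. 143.]
top jar_centre 0.96 [220. 301.] [489. -80.]
top jar_centre 0.87 [257. 329.] [ 378. -166.]
top jar_centre 0.63 [228. 348.] [ 469. -221.]
top left_press 0.97 [189. 263.] [563.  36.]
top left_press 0.45 [224. 258.] [461.  50.]
top right_press 0.6 [187. 291.] [570. -43.]
top right_press 0.57 [192. 229.] [552. 135.]
top left_hinge 0.6 [182. 228.] [576. 137.]
top left_hinge 0.47 [226. 257.] [451.  51.]
top left_hinge 0.18 [185. 386.] [ 576. -308.]
top right_hinge 0.62 [178. 333.] [ 593. -160.]
top right_hinge 0.33 [193. 234.] [544. 119.]
top right_hinge 0.24 [210. 367.] [ 503. -253.]
top tea_spoon 0.49 [224. 260.] [482.  47.]
top tea_spoon 0.19 [214. 368.] [ 520. -294.]
top mug 0.9 [173. 204.] [642. 232.]
top tea_glass_1 0.56 [216. 365.] [ 516. -287.]
top tea_glass_1 0.54 [221. 307.] [ 493. -103.]
top tea_glass_1 0.46 [208. 188.] [526. 276.]
top smoke_beaker 0.78 [170. 172.] [649. 336.]
top smoke_beaker 0.25 [186. 387.] [ 613. -358.]
top carafe 0.71 [178. 353.] [ 636. -248.]
top bottle 0.69 [186. 389.] [ 61
[... 321 characters left out ...]
 [ 575. -324.]
scene right_press 0.75 [195. 265.] [571. -25.]
scene left_hinge 0.77 [157. 248.] [595. 166.]
scene right_hinge 0.82 [213. 284.] [ 573. -157.]
scene right_hinge 0.68 [253. 309.] [ 557. -337.]
scene tea_spoon 0.53 [215. 230.] [462.  65.]
scene mug 0.57 [176. 249.] [635. 239.]
scene tea_glass_1 0.64 [182. 222.] [513. 261.]
scene tea_glass_1 0.55 [279. 292.] [ 533. -302.]
scene tea_glass_1 0.37 [237. 282.] [ 595. -127.]
scene smoke_beaker 0.69 [159. 244.] [666. 356.]
scene carafe 0.88 [256. 309.] [ 638. -246.]
scene carafe 0.53 [199. 267.] [639.  79.]
scene bottle 0.94 [280. 322.] [ 623. -350.]
scene bottle 0.32 [257. 308.] [ 631. -250.]
scene bottle 0.25 [279. 290.] [ 527. -300.]
```

```bash
python3 - <<'E'
from h import *
import station; print([n for n in dir(station) if not n.startswith('_')])
try: print(tip_extent)
except Exception as e: print(e)
p,D=capture("top");X=cloud("top",D)
cv2.imwrite("pics/crop1.png",cv2.resize(p[130:270,160:410,::-1],None,fx=3,fy=3,interpolation=cv2.INTER_CUBIC))
m=(X[...,2]>160)&(X[...,2]<205)&(X[...,0]>450)&(X[...,0]<760)&(abs(X[...,1])<220)
m[:,:]&=True
pts=X[m];print(len(pts),pts.min(0),pts.max(0),np.median(pts[:,2]))
r=cv2.minAreaRect(pts[:,:2].astype(np.float32));print(r,cv2.boxPoints(r))
# top plate only
m2=m&(X[...,2]>178);r=cv2.minAreaRect(X[m2][:,:2].astype(np.float32));print('top',r,cv2.boxPoints(r))
p,D=capture("scene");X=cloud("scene",D)
cv2.imwrite("pics/crop2.png",cv2.resize(p[130:300,190:340,::-1],None,fx=3.5,fy=3.5,interpolation=cv2.INTER_CUBIC))
m=(X[...,2]>160)&(X[...,2]<205)&(X[...,0]>450)&(X[...,0]<760)&(abs(X[...,1])<190)
pts=X[m]
r=cv2.minAreaRect(pts[:,:2].astype(np.float32));print('scene',r,cv2.boxPoints(r))
E
```

```text
['Unreachable', 'camera_params', 'capture', 'look_for', 'place_of', 'sense', 'sign_off', 'tip_extent']
14.0
4606 [ 561.3484275  -161.93998951  160.0043365 ] [694.51772913 142.36380292 187.29002345] 177.68459026741152
((628.0524291992188, -9.701248168945312), (132.47340393066406, 303.9771728515625), 0.29360857605934143) [[ 561.0377   141.9459 ]
 [ 562.59546 -162.02727]
 [ 695.06714 -161.3484 ]
 [ 693.5094   142.62477]]
top ((629.0695190429688, -8.03070068359375), (127.08454132080078, 297.97161865234375), 0.2981313169002533) [[ 564.7529   140.62247]
 [ 566.30334 -157.34512]
 [ 693.3861  -156.68387]
 [ 691.8357   141.28372]]
scene ((630.8094482421875, -8.620391845703125), (135.3617706298828, 307.9613342285156), 0.968370795249939) [[ 560.5359   144.19444]
 [ 565.7406  -163.72292]
 [ 701.083   -161.43523]
 [ 695.8783   146.48213]]
```

View pics/crop1.png

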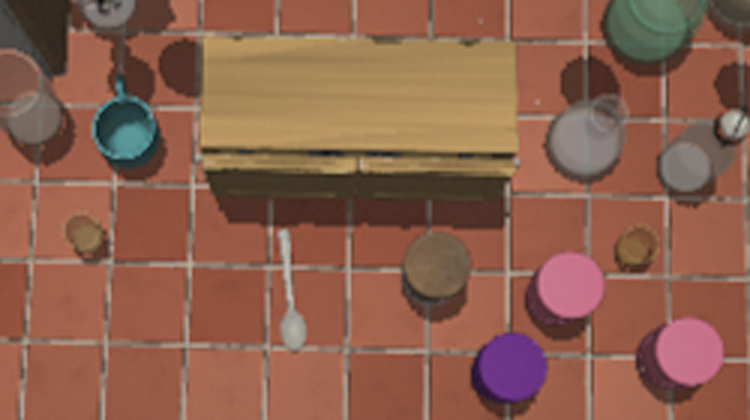

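View pics/crop2.png

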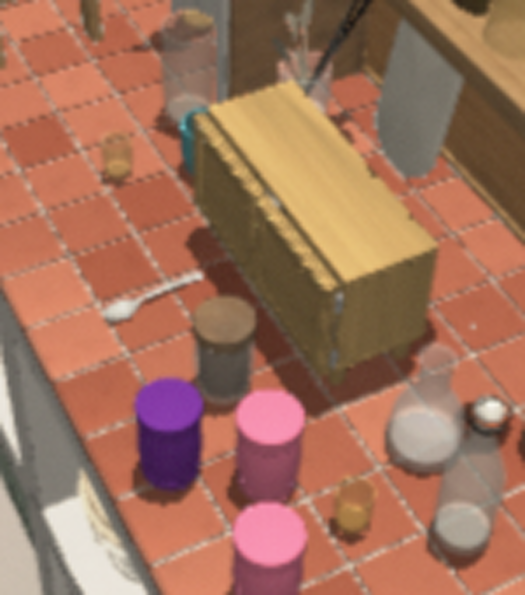

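The coffee-jar candidates in the top picture are:
- brown wooden lid at (220,305)
- purple at (253,330)
- pink at (225,349)
- pink at (247,389)

The crops show that only the brown-lidded glass jar fits the description. It stands in front of the right (-y) door, so the left door is the free one. The spoon lies in front of it at about (224,258).

I'll shut the fingers, square the tool, then travel high.

```bash
python3 -m creep '[{"spin":-0.12,"gripper":0},{"spin":-0.12,"gripper":0},{"spin":-0.12,"gripper":0},{"spin":-0.11,"gripper":0},{"gripper":0}]' 10
```

```text
invalid input at $[0]: expected keys dx, dy, dz, spin, gripper
```

```bash
python3 -m creep '[{"dx":15,"dz":-40},{"dx":15,"dz":-40},{"dx":15,"dz":-40},{"dx":15,"dz":-40},{"dx":15,"dz":-40},{"dx":15,"dz":-40},{"dx":15,"dz":-40},{"dx":15,"dz":-40},{"dx":15,"dz":-40},{"dx":15,"dz":-40},{"dx":15,"dz":-40},{"dx":15,"dz":-40},{"dz":-15},{},{}]'
```

```text
invalid input at $[0]: expected keys dx, dy, dz, spin, gripper
```

```bash
python3 -m creep '[{"dx":0,"dy":0,"dz":0,"spin":-0.12,"gripper":0},{"dx":0,"dy":0,"dz":0,"spin":-0.12,"gripper":0},{"dx":0,"dy":0,"dz":0,"spin":-0.12,"gripper":0},{"dx":0,"dy":0,"dz":0,"spin":-0.11,"gripper":0},{"dx":0,"dy":0,"dz":0,"spin":0,"gripper":0}]' 10
```

```text
time: 2.05
ee_pos: [272.1, 534.7, 236.6]
ee_rot: [[1.0, -0.0, -0.0], [0.0, -0.0, 1.0], [-0.0, -1.0, -0.0]]
force: [-0.3, 0.1, -0.9]
width: 51.4
```

```bash
python3 -m creep '[{"dx":15,"dy":0,"dz":-40,"spin":0,"gripper":0},{"dx":15,"dy":0,"dz":-40,"spin":0,"gripper":0},{"dx":15,"dy":0,"dz":-40,"spin":0,"gripper":0},{"dx":15,"dy":0,"dz":-40,"spin":0,"gripper":0},{"dx":15,"dy":0,"dz":-40,"spin":0,"gripper":0},{"dx":15,"dy":0,"dz":-40,"spin":0,"gripper":0},{"dx":15,"dy":0,"dz":-40,"spin":0,"gripper":0},{"dx":15,"dy":0,"dz":-40,"spin":0,"gripper":0},{"dx":15,"dy":0,"dz":-40,"spin":0,"gripper":0},{"dx":15,"dy":0,"dz":-40,"spin":0,"gripper":0},{"dx":15,"dy":0,"dz":-40,"spin":0,"gripper":0},{"dx":15,"dy":0,"dz":-40,"spin":0,"gripper":0},{"dx":10,"dy":0,"dz":-24,"spin":0,"gripper":0},{"dx":0,"dy":0,"dz":0,"spin":0,"gripper":0},{"dx":0,"dy":0,"dz":0,"spin":0,"gripper":0}]'
python3 - <<'E'
from h import *
p,D=capture("wrist");cv2.imwrite("pics/w1.png",p[:,:,::-1]);X=cloud("wrist",D)
for l,z in dict(left_press=146,left_hinge=176,right_press=146,jar_centre=53).items():
    for o in place_of("wrist",l)[:2]: print(l,round(o['score'],2),np.round(o['location']),np.round(onz("wrist",o['location'],z)[:2]))
m=(X[...,2]>160)&(X[...,2]<174)&(X[...,0]>500)&(X[...,0]<600)&(abs(X[...,1])<200)
for y in range(-120,150,20):
    mm=m&(abs(X[...,1]-y)<5); print(y,mm.sum(),X[mm][:,0].min().round(1) if mm.any() else None, np.median(X[mm][:,0]).round(1) if mm.any() else None)
p,D=capture("top");cv2.imwrite("pics/t1.png",p[:,:,::-1])
E
```

```text
time: 3.55
ee_pos: [461.6, 30.5, 236.6]
ee_rot: [[1.0, -0.001, 0.005], [-0.005, 0.0, 1.0], [-0.001, -1.0, 0.0]]
force: [-0.1, 0.6, 0.8]
width: 0.2
left_hinge 0.88 [339. 382.] [579. 143.]
jar_centre 0.97 [190.  51.] [ 474. -220.]
jar_centre 0.88 [120.  86.] [ 391. -164.]
-120 147 564.9 566.4
-100 154 564.8 566.2
-80 155 564.7 566.1
-60 1 565.9 565.9
-40 0 None None
-20 0 None None
0 0 None None
20 0 None None
40 0 None None
60 0 None None
80 0 None None
100 0 None None
120 0 None None
140 88 563.2 566.6
```

View pics/w1.png

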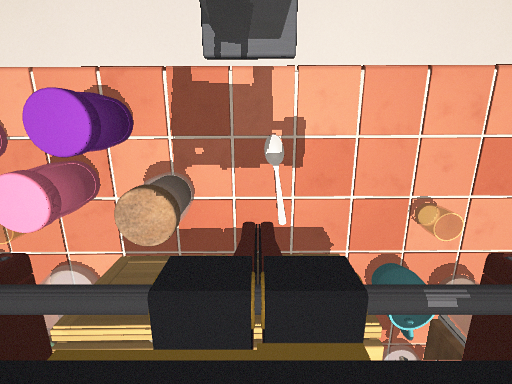

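View pics/t1.png

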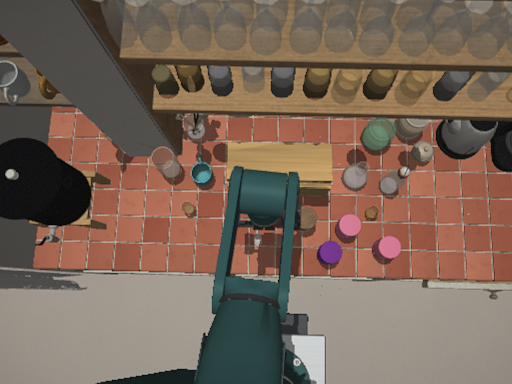

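Wrist view: the shut fingers are at (260,290), the spoon is at (275,165), and the brown-lidded jar is at (145,215), clear of the fingers. The door face reads x≈562–566. Next I lower the tool and go in with small steps.

```bash
python3 -m creep '[{"dx":0,"dy":30,"dz":-3,"spin":0,"gripper":0},{"dx":10,"dy":30,"dz":0,"spin":0,"gripper":0},{"dx":20,"dy":28,"dz":0,"spin":0,"gripper":0},{"dx":20,"dy":0,"dz":0,"spin":0,"gripper":0},{"dx":15,"dy":0,"dz":0,"spin":0,"gripper":0},{"dx":10,"dy":0,"dz":0,"spin":0,"gripper":0},{"dx":6,"dy":0,"dz":0,"spin":0,"gripper":0},{"dx":0,"dy":0,"dz":0,"spin":0,"gripper":0},{"dx":0,"dy":0,"dz":0,"spin":0,"gripper":0}]'
```

```text
time: 4.75
ee_pos: [542.0, 27.7, 148.7]
ee_rot: [[1.0, -0.001, 0.001], [-0.001, -0.0, 1.0], [-0.001, -1.0, -0.0]]
force: [-0.5, -0.3, -0.6]
width: 0.4
```

```bash
python3 -m creep '[{"dx":2,"dy":0,"dz":0,"spin":0,"gripper":0},{"dx":2,"dy":0,"dz":0,"spin":0,"gripper":0},{"dx":2,"dy":0,"dz":0,"spin":0,"gripper":0},{"dx":2,"dy":0,"dz":0,"spin":0,"gripper":0},{"dx":0,"dy":0,"dz":0,"spin":0,"gripper":0}]'
```

```text
time: 5.25
ee_pos: [551.1, 27.4, 148.7]
ee_rot: [[1.0, 0.0, 0.001], [-0.001, -0.0, 1.0], [0.0, -1.0, -0.0]]
force: [-0.1, -0.5, -0.2]
width: 1.0
```

```bash
python3 -m creep '[{"dx":1.5,"dy":0,"dz":0,"spin":0,"gripper":0},{"dx":1.5,"dy":0,"dz":0,"spin":0,"gripper":0},{"dx":0,"dy":0,"dz":0,"spin":0,"gripper":0}]'
```

```text
time: 5.55
ee_pos: [554.0, 27.4, 148.6]
ee_rot: [[1.0, 0.0, 0.001], [-0.001, -0.0, 1.0], [0.0, -1.0, -0.0]]
force: [1.0, 0.7, -0.7]
width: 0.5
```

```bash
python3 -m creep '[{"dx":1.5,"dy":0,"dz":0,"spin":0,"gripper":0},{"dx":1.5,"dy":0,"dz":0,"spin":0,"gripper":0},{"dx":0,"dy":0,"dz":0,"spin":0,"gripper":0}]'
```

```text
time: 5.85
ee_pos: [556.3, 27.3, 148.5]
ee_rot: [[1.0, -0.001, 0.001], [-0.001, -0.0, 1.0], [-0.001, -1.0, -0.0]]
force: [-2.2, -0.8, 0.2]
width: 0.4
```

```bash
python3 -m creep '[{"dx":1,"dy":0,"dz":0,"spin":0,"gripper":0},{"dx":1,"dy":0,"dz":0,"spin":0,"gripper":0},{"dx":0,"dy":0,"dz":0,"spin":0,"gripper":0}]'; python3 -m creep '[{"dx":1,"dy":0,"dz":0,"spin":0,"gripper":0},{"dx":0,"dy":0,"dz":0,"spin":0,"gripper":0}]'
```

```text
time: 6.15
ee_pos: [558.6, 27.3, 148.5]
ee_rot: [[1.0, -0.001, 0.001], [-0.001, -0.0, 1.0], [-0.001, -1.0, -0.0]]
force: [-1.7, -2.3, 0.3]
width: 0.4
time: 6.35
ee_pos: [559.6, 27.4, 148.5]
ee_rot: [[1.0, -0.001, 0.001], [-0.001, -0.0, 1.0], [-0.001, -1.0, -0.0]]
force: [-2.8, -2.3, -1.2]
width: 0.2
```

```bash
python3 -m creep '[{"dx":1,"dy":0,"dz":0,"spin":0,"gripper":0},{"dx":0,"dy":0,"dz":0,"spin":0,"gripper":0}]'; python3 -m creep '[{"dx":0.5,"dy":0,"dz":0,"spin":0,"gripper":0},{"dx":0,"dy":0,"dz":0,"spin":0,"gripper":0}]'
```

```text
time: 6.55
ee_pos: [559.7, 27.4, 148.5]
ee_rot: [[1.0, -0.002, 0.001], [-0.001, -0.0, 1.0], [-0.002, -1.0, -0.0]]
force: [-6.5, -2.7, 1.7]
width: 0.1
time: 6.75
ee_pos: [559.7, 27.4, 148.5]
ee_rot: [[1.0, -0.003, 0.001], [-0.001, -0.0, 1.0], [-0.003, -1.0, -0.0]]
force: [-7.2, -2.2, 3.3]
width: 0.4
```

It is against the stop (force rising, no further travel), so I draw back.

```bash
python3 -m creep '[{"dx":-20,"dy":0,"dz":0,"spin":0,"gripper":0},{"dx":-25,"dy":0,"dz":0,"spin":0,"gripper":0},{"dx":-25,"dy":0,"dz":0,"spin":0,"gripper":0},{"dx":-25,"dy":0,"dz":0,"spin":0,"gripper":0},{"dx":-18,"dy":0,"dz":0,"spin":0,"gripper":0},{"dx":0,"dy":0,"dz":0,"spin":0,"gripper":0},{"dx":0,"dy":0,"dz":0,"spin":0,"gripper":0},{"dx":0,"dy":0,"dz":0,"spin":0,"gripper":0},{"dx":0,"dy":0,"dz":0,"spin":0,"gripper":0},{"dx":0,"dy":0,"dz":0,"spin":0,"gripper":0},{"dx":0,"dy":0,"dz":0,"spin":0,"gripper":0},{"dx":0,"dy":0,"dz":0,"spin":0,"gripper":0},{"dx":0,"dy":0,"dz":0,"spin":0,"gripper":0}]'
python3 - <<'E'
from h import *
p,D=capture("scene");np.save("sd2.npy",D)
cv2.imwrite("pics/s2.png",cv2.resize(p[110:300,170:360,::-1],None,fx=3,fy=3,interpolation=cv2.INTER_CUBIC))
p,D=capture("wrist");cv2.imwrite("pics/w2.png",p[:,:,::-1])
E
```

```text
time: 8.05
ee_pos: [448.3, 27.5, 148.6]
ee_rot: [[1.0, -0.0, 0.001], [-0.001, -0.0, 1.0], [-0.0, -1.0, -0.0]]
force: [-0.1, 0.3, 0.0]
width: -0.1
```

View pics/s2.png

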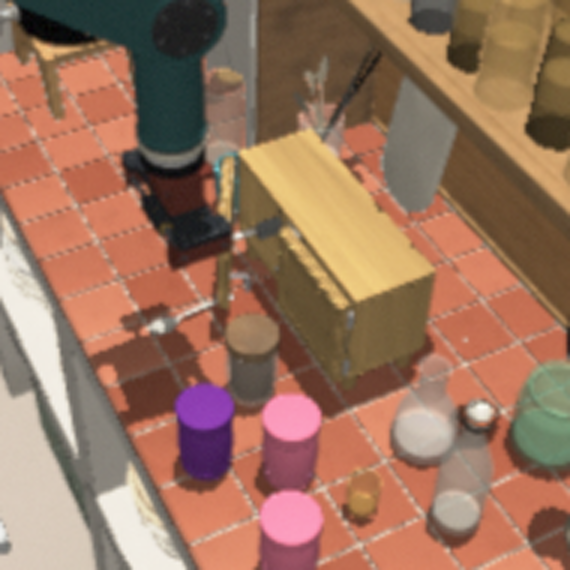

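View pics/w2.png

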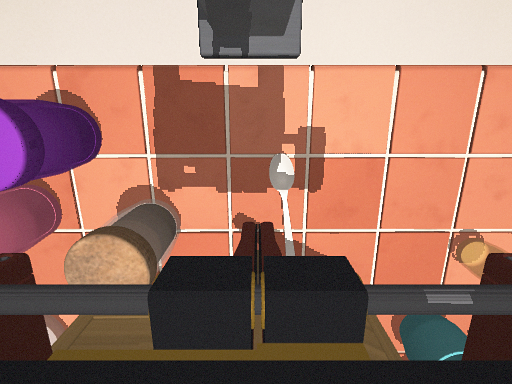

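The scene crop shows the left door ajar, edge at about (225,240) in the crop, with the right door shut and the jar and spoon in place. I'll lift the tool and measure the door.

```bash
python3 -m creep '[{"dx":0,"dy":-30,"dz":0,"spin":0,"gripper":0},{"dx":0,"dy":-30,"dz":0,"spin":0,"gripper":0},{"dx":0,"dy":-30,"dz":0,"spin":0,"gripper":0},{"dx":0,"dy":-10,"dz":0,"spin":0,"gripper":0},{"dx":0,"dy":0,"dz":0,"spin":0,"gripper":0}]'
cat > door.py <<'E'
from h import *
for c in ("scene","top"):
    p,D=capture(c);X=cloud(c,D)
    m=(X[...,2]>160)&(X[...,2]<184)&(X[...,0]>400)&(X[...,0]<555)&(X[...,1]>-10)&(X[...,1]<170)
    q=X[m]; print(c,len(q))
    if len(q)>5:
        print(q.min(0).round(),q.max(0).round())
        vx,vy,x0,y0=cv2.fitLine(q[:,:2].astype(np.float32),cv2.DIST_HUBER,0,.01,.01).ravel()
        print('line',x0,y0,'angle',np.arctan2(-vx*np.sign(-vy),-vy*np.sign(-vy)))
        for k in range(int(q[:,0].min())//10*10,560,10):
            r=q[(q[:,0]>=k)&(q[:,0]<k+10)]
            if len(r):print(k,len(r),r[:,1].min().round(),r[:,1].max().round(),r[:,2].mean().round())
    cv2.imwrite(f"pics/door_{c}.png",p[100:300,150:400,::-1].repeat(3,0).repeat(3,1))
E
python3 door.py
```

```text
time: 8.65
ee_pos: [449.3, 27.5, 249.8]
ee_rot: [[1.0, 0.003, 0.001], [-0.001, -0.0, 1.0], [0.003, -1.0, -0.0]]
force: [0.7, 0.6, 0.3]
width: 0.3
scene 78
[500.  11. 162.] [554.  94. 182.]
line 522.45654 47.32124 angle 0.52400744
490 1 16.0 16.0 166.0
500 17 11.0 30.0 174.0
510 20 12.0 56.0 176.0
520 16 41.0 70.0 177.0
530 9 55.0 86.0 178.0
540 14 69.0 94.0 175.0
550 1 94.0 94.0 176.0
top 0
```

```bash
python3 -m creep '[{"dx":35,"dy":0,"dz":-3,"spin":0,"gripper":0},{"dx":35,"dy":0,"dz":-3,"spin":0,"gripper":0},{"dx":24,"dy":0,"dz":0,"spin":0,"gripper":0},{"dx":0,"dy":0,"dz":0,"spin":0,"gripper":0},{"dx":0,"dy":0,"dz":0,"spin":0,"gripper":0}]'
python3 door.py
```

```text
time: 9.25
ee_pos: [540.7, 21.6, 246.6]
ee_rot: [[1.0, -0.004, 0.001], [-0.001, 0.0, 1.0], [-0.004, -1.0, 0.0]]
force: [-0.8, 0.1, -0.1]
width: 0.3
scene 91
[501.   8. 162.] [554. 119. 184.]
line 527.0528 55.82408 angle 0.4566346
500 20 8.0 35.0 172.0
510 18 12.0 57.0 175.0
520 15 34.0 69.0 177.0
530 12 57.0 87.0 178.0
540 18 69.0 108.0 175.0
550 8 86.0 119.0 177.0
top 166
[496.  13. 161.] [539.  93. 180.]
line 519.01575 51.73514 angle 0.45515978
490 8 16.0 27.0 168.0
500 40 13.0 47.0 173.0
510 43 22.0 64.0 174.0
520 40 36.0 85.0 173.0
530 35 56.0 93.0 173.0
```

```bash
python3 -m creep '[{"dx":4,"dy":10,"dz":-6,"spin":0,"gripper":0},{"dx":0,"dy":25,"dz":0,"spin":0,"gripper":0},{"dx":0,"dy":25,"dz":0,"spin":0,"gripper":0},{"dx":0,"dy":20,"dz":0,"spin":0,"gripper":0},{"dx":0,"dy":0,"dz":0,"spin":0,"gripper":0}]'
```

```text
time: 9.85
ee_pos: [543.2, 15.4, 165.7]
ee_rot: [[1.0, -0.006, 0.001], [-0.001, 0.0, 1.0], [-0.006, -1.0, 0.0]]
force: [-0.2, -0.8, -0.3]
width: 0.6
```

```bash
python3 -m creep '[{"dx":0,"dy":10,"dz":0,"spin":0,"gripper":0},{"dx":0,"dy":5,"dz":0,"spin":0,"gripper":0},{"dx":0,"dy":0,"dz":0,"spin":0,"gripper":0}]'; python3 door.py
```

```text
time: 10.15
ee_pos: [546.1, 15.4, 153.5]
ee_rot: [[1.0, -0.0, 0.001], [-0.001, -0.0, 1.0], [-0.0, -1.0, -0.0]]
force: [1.0, -0.4, -0.3]
width: 0.2
scene 83
[499.   2. 160.] [543.  76. 184.]
line 519.7384 37.77436 angle 0.35428604
490 1 15.0 15.0 172.0
500 18 11.0 32.0 173.0
510 18 13.0 56.0 177.0
520 14 34.0 69.0 177.0
530 26 2.0 76.0 174.0
540 6 3.0 70.0 173.0
top 124
[496.  13. 160.] [555. 128. 182.]
line 518.3354 53.83716 angle 0.44975266
490 7 16.0 27.0 169.0
500 40 13.0 47.0 172.0
510 42 22.0 67.0 174.0
520 23 44.0 76.0 174.0
540 3 116.0 119.0 171.0
550 9 116.0 128.0 171.0
```

View pics/door_scene.png

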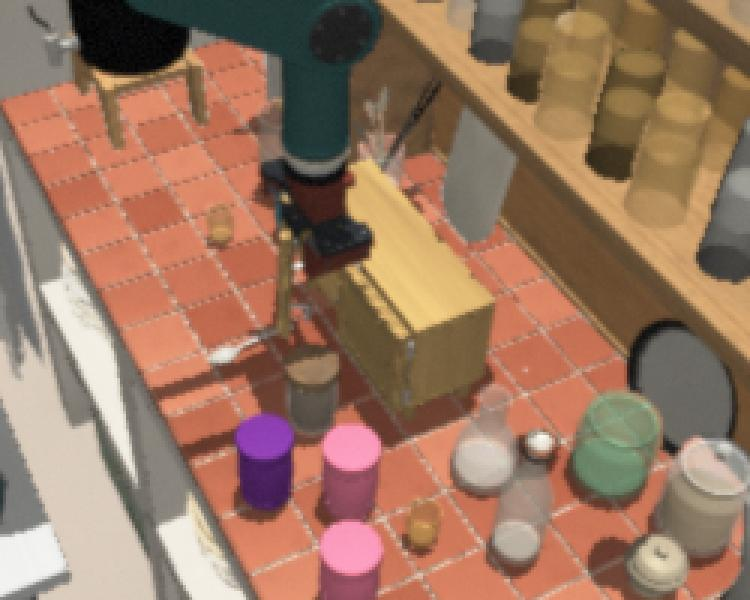

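The fingers are behind the door at about (335,260) in that crop. Next I push along an arc about the hinge.

```bash
python3 -m creep '[{"dx":-9,"dy":0,"dz":9,"spin":0,"gripper":0},{"dx":-9,"dy":0,"dz":9,"spin":0,"gripper":0},{"dx":-10,"dy":0,"dz":9,"spin":0,"gripper":0},{"dx":-8,"dy":0,"dz":8,"spin":0,"gripper":0},{"dx":-7,"dy":0,"dz":8,"spin":0,"gripper":0},{"dx":0,"dy":0,"dz":0,"spin":0,"gripper":0}]'; python3 door.py | grep -E "line|scene|top"
```

```text
time: 10.85
ee_pos: [501.6, 59.9, 153.6]
ee_rot: [[1.0, -0.001, -0.0], [0.0, 0.001, 1.0], [-0.001, -1.0, 0.001]]
force: [-0.6, -0.2, -0.5]
width: 0.5
scene 65
line 475.83453 62.245808 angle 1.0103228
top 55
line 477.3973 76.33852 angle 0.83585227
```

```bash
python3 -m creep '[{"dx":-6,"dy":0,"dz":8,"spin":0,"gripper":0},{"dx":-6,"dy":0,"dz":9,"spin":0,"gripper":0},{"dx":-4,"dy":0,"dz":9,"spin":0,"gripper":0},{"dx":-3,"dy":0,"dz":9,"spin":0,"gripper":0},{"dx":-2,"dy":0,"dz":7,"spin":0,"gripper":0},{"dx":-1,"dy":0,"dz":6,"spin":0,"gripper":0},{"dx":0,"dy":0,"dz":0,"spin":0,"gripper":0},{"dx":0,"dy":0,"dz":0,"spin":0,"gripper":0}]'; python3 door.py | grep -E "line|scene|top"
```

```text
time: 11.75
ee_pos: [481.4, 106.8, 153.6]
ee_rot: [[1.0, -0.0, 0.0], [-0.0, -0.0, 1.0], [-0.0, -1.0, -0.0]]
force: [0.6, 0.6, 0.5]
width: 0.9
scene 67
line 455.63922 116.75107 angle 1.3395153
top 44
line 440.48862 120.083015 angle 1.0194849
```

View pics/door_scene.png

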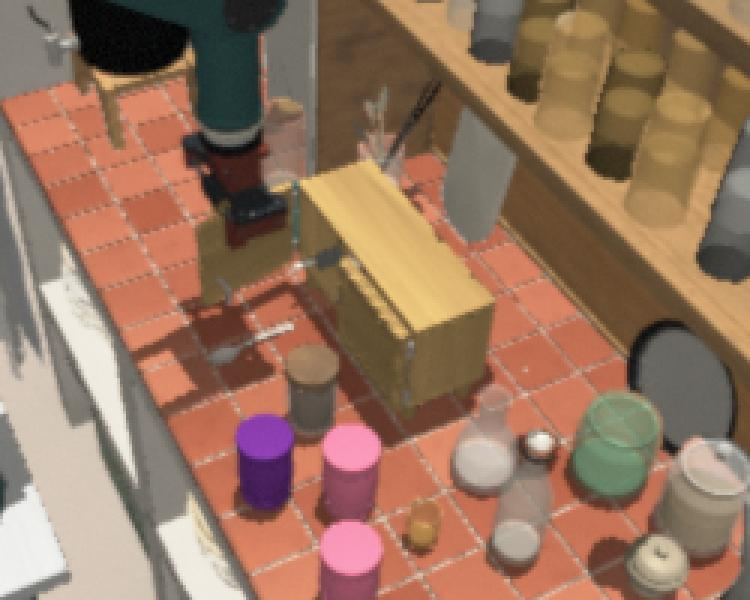

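View pics/door_top.png

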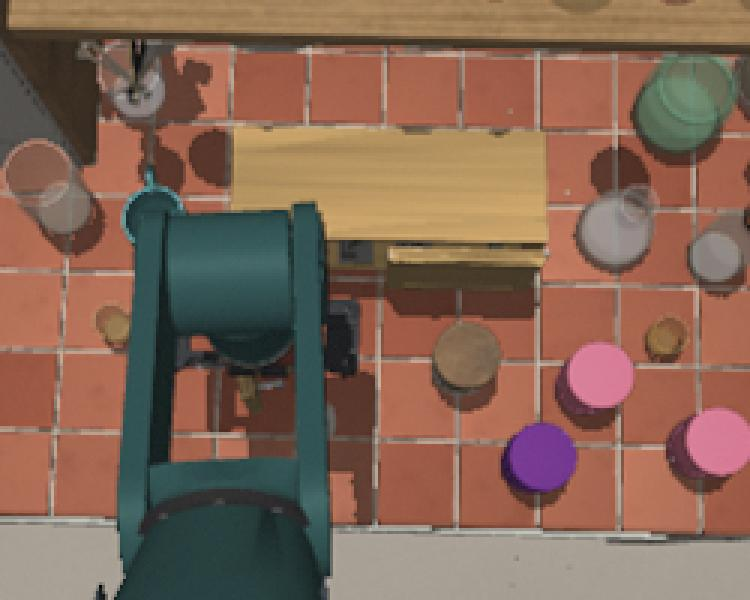

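The door is at about 1.35 rad. I'll nudge it a bit more, then back off and lift clear.

```bash
python3 -m creep '[{"dx":0,"dy":0,"dz":5,"spin":0,"gripper":0},{"dx":0,"dy":0,"dz":4,"spin":0,"gripper":0},{"dx":0,"dy":0,"dz":3,"spin":0,"gripper":0},{"dx":0,"dy":0,"dz":0,"spin":0,"gripper":0},{"dx":0,"dy":0,"dz":0,"spin":0,"gripper":0}]'; python3 -m creep '[{"dx":0,"dy":0,"dz":-8,"spin":0,"gripper":0},{"dx":0,"dy":0,"dz":-14,"spin":0,"gripper":0},{"dx":0,"dy":-10,"dz":-15,"spin":0,"gripper":0},{"dx":0,"dy":-25,"dz":-10,"spin":0,"gripper":0},{"dx":0,"dy":-30,"dz":0,"spin":0,"gripper":0},{"dx":0,"dy":-30,"dz":0,"spin":0,"gripper":0},{"dx":0,"dy":-10,"dz":0,"spin":0,"gripper":0},{"dx":0,"dy":0,"dz":0,"spin":0,"gripper":0}]'; python3 door.py | grep -E "line|scene|top"
```

```text
time: 12.35
ee_pos: [481.4, 118.7, 153.7]
ee_rot: [[1.0, 0.0, 0.001], [-0.001, -0.0, 1.0], [0.0, -1.0, -0.0]]
force: [0.2, -0.2, 0.4]
width: 0.5
time: 13.15
ee_pos: [482.3, 70.7, 259.9]
ee_rot: [[1.0, 0.003, 0.002], [-0.002, -0.0, 1.0], [0.003, -1.0, -0.0]]
force: [0.5, 0.6, -0.1]
width: 0.4
scene 153
line 489.2535 132.61525 angle 1.4863737
top 128
line 468.27957 135.96716 angle 1.4806043
```

View pics/door_scene.png

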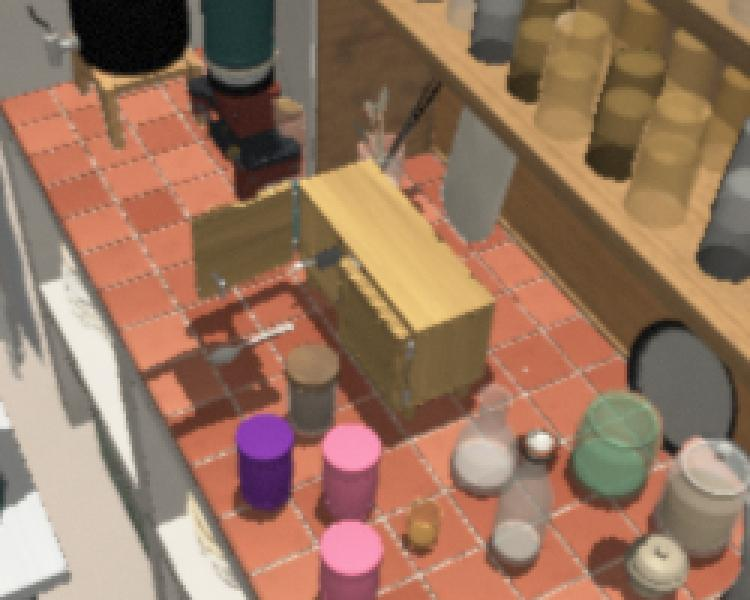

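View pics/door_top.png

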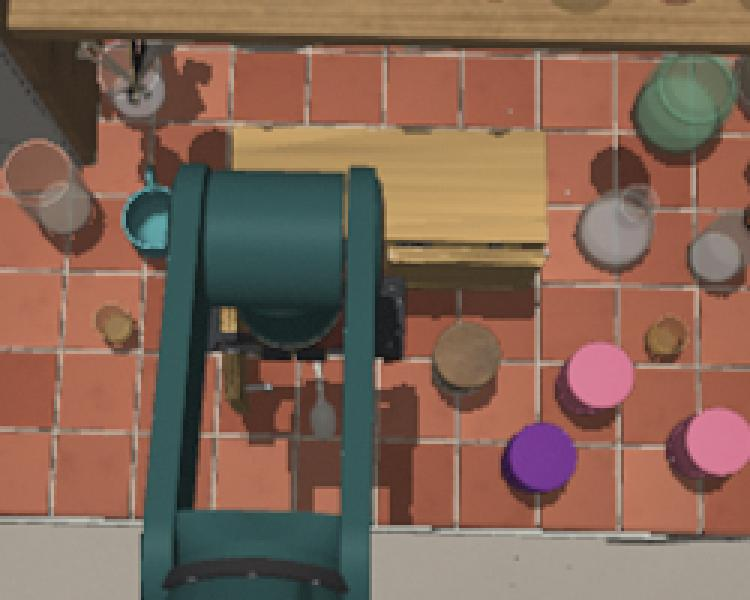

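Both cameras put the left door at about 1.48 rad. The right door is shut, the jar and loose things are where they were, and the gripper is clear. I'll hold still briefly, then hand in.

```bash
python3 -m creep '[{"dx":0,"dy":0,"dz":0,"spin":0,"gripper":0},{"dx":0,"dy":0,"dz":0,"spin":0,"gripper":0},{"dx":0,"dy":0,"dz":0,"spin":0,"gripper":0},{"dx":0,"dy":0,"dz":0,"spin":0,"gripper":0},{"dx":0,"dy":0,"dz":0,"spin":0,"gripper":0}]'; python3 door.py | grep -E "line"; python3 -c "from station import *; print(sign_off())"
```

```text
time: 13.75
ee_pos: [481.2, 71.6, 258.4]
ee_rot: [[1.0, -0.0, 0.001], [-0.001, -0.0, 1.0], [-0.0, -1.0, -0.0]]
force: [-0.1, -1.2, 0.7]
width: 0.1
line 494.71677 133.37901 angle 1.4749899
line 468.4177 135.90646 angle 1.4789749
the job is handed in; nothing more can be done
None
```

The left door is open and the job was handed in at about 14 s; the hand-in gave no verdict. The coffee jar stood in front of the right door, so the left one was the free one. I pressed it in with shut fingertips until it met its stop at about 7 N, then drew back and it sprang ajar to roughly 0.5 rad. I reached down behind it and pushed it wide open, then backed off and lifted clear.

**Last checks:**
- **Left door:** the scene and top cameras both put it at about 1.48 rad, and it did not move between two looks.
- **Right door, jar and loose things:** the right door looked shut, and the jar and the other things looked unmoved. I judged this by eye and did not measure it.
- **Contact while pushing:** the push force was too small to stand out from sensor noise. That the fingers were on the door past 1 rad is inferred from the door following them from about 0.5 to 1.48 rad.
- **Disagreement:** partway through the push the top camera gave lower angles than the scene camera, probably because the arm hid part of the door. With the arm clear, the two agreed.

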